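# Flag the softest anti-vibration foot

## Robot

A 6-joint arm with a two-finger parallel gripper is mounted at the origin on a cart in front of the work surface, level with it; the furniture and walls round the work are solid. World frame = base frame: x ahead of the robot, y to its left, z up, the work surface at z = 0. Lengths are in m, angles in rad, forces in N, time in s.
With the tool pointing down it reaches from about 0.35 to 0.975 m from the base axis. Payload 4.9 kg.
Tool frame: the origin (TCP) lies midway between the tips of the shut fingers; the grasp point (between the pads) lies 19 mm behind it; z points along the fingers, y is the line along which they close (so a half turn about z gives the same grasp; the last joint's range is limited). The gripper opens to 85 mm and grips with 20 to 120 N. Pads are 22 mm wide; open, the fingers measure 114 mm over their backs; the gripper's body (76 mm by 85 mm) begins 54 mm behind the grasp point. The pads swing forward as they close: fully open they stand 13 mm farther back than shut.
Start: joints at [1.176, 0.053, 1.613, -0, 1.476, -0.119], TCP at [0.17, 0.601, 0.231] pointing down, gripper open.
Joint ranges: [-3.01, 3.01], [-1.01, 2.22], [0.06, 2.58], [-1.02, 4.17], [0.09, 2.62], [-3.14, 3.14]. Speed limits (rad/s): [2.57, 2.57, 3.14, 3.14, 3.14, 3.14].

## Interface

Orientations are given as a rotation vector (axis times angle).
In Python, from station import ctrl, optics, job gives the robot as it stands.
- The arm moves only by the shell command python3 -m jog 'ROWS' [OPENING] [FORCE]. ROWS is JSON, a list of rows, each a list of 2 entries, a list of its own where there are three numbers: the shift along the tool's x, y, z in m, then the turn, a rotation vector about the tool's x, y, z in rad. A call has 1 to 5 rows; each row is the pose to reach, as a shift and turn from the pose commanded when the call began, along the tool's axes at that moment; what a row does not reach only later rows make up. A row lasts 1/10 s, in which the tool goes at most 50 mm and 8.59 degrees, less where a joint would pass 70% of its speed; a pose out of reach is approached as far as the arm can. A call with a gripper value outside its range is refused whole. OPENING is the opening, from 0 (shut) to 1 (fully open), set as the call begins (- or left out, the last holds). The fingers move at their own pace and stop on an object; FORCE is the grip in N (left out, the last holds). Time passes only in rows, so rows that repeat a pose let the fingers close. It gives the time, the measured TCP pose, the force, the opening and the grip force at its end, in the units of the state.
- ctrl.get_obs(): the state, without advancing time (a new reading comes with each control period).
- optics.get_image(name): name is "scene" or "side" or "wrist"; returns a dict with "image" (384x512x3 uint8, blue, green, red), "fx", "fy", "cx", "cy" (pixels), "D" ([k1, k2, p1, p2, k3] as OpenCV has them; the pictures are not rectified), "rvec" (rotation vector, rad) and "tvec" (3), from world to camera coordinates, as OpenCV has them; the wrist camera has in their place "mount" (4x4, takes a point from camera to tool coordinates, whose origin is the TCP and whose axes are the flange's). Camera axes: x right, y down, z forward; pixel columns grow to the right and rows downward; lengths in m; the calibration is good to about 2 mm. A picture is of the moment at which its call begins: read the wrist's pose just before it. There is no depth.
- job.finish_job(): hands the job in; it is judged then, once.
The state is a dict: "t": time; "q": joint angles; "dq": joint speeds; "effort": joint torques, N m; "tool_pos": TCP position; "tool_rot": TCP orientation; "contact_force": force on the tool from outside, world axes, zero at the start; "wrist_torque": the same for the moment, N m; "opening": finger opening in m; "grip_force": force on a finger pad.
Only numpy, scipy, OpenCV 4.12 (cv2) and the standard library are available. Lean on these libraries where they do the work, as an engineer would, in place of code of your own. Each camera call takes 0.05 s, during which the arm holds its last target. There are 200 camera calls.

## Task

Three anti-vibration feet stand on the bench, each a black pad on a spring with a red tag beside it. Press each of the three black pads down with the fingertips to feel which spring is the softest, and only then push the red tag of that one fully down, leaving the other two tags up. Only touch and push: do not lift, shift or tip the stands, and leave everything else on the bench alone.

Things in the scene. Friction and masses are not known exactly. Their poses are not given: they have to be found in the camera images.
- mount_a: one of three test stands that look exactly alike, each carrying one anti-vibration foot: aluminium base plate 64 x 136 x 20 mm, 0.8 kg, standing loose on the worktop (it slides only if pushed sideways). Origin: centre of its underside; x across the plate, y along it, z up. On it stand a round black pad on a coil spring (at y = -40 mm) and a square red tag on a grey guide (at y = +40 mm). Letters say nothing of stiffness
- pad_a_top (a point): centre of the top face of the round black rubber pad (42 mm diameter, 16 mm thick) of mount_a; at rest 62 mm above the worktop. The pad goes straight down up to 14 mm on its coil spring and springs back up. It starts to move at about 1 N, then the force grows evenly with depth; the three springs lie between 200 and 1500 N/m and each is about twice as stiff as the next softer one
- washer_a (a joint): thin yellow washer with a small pointer just under the black pad of mount_a, a peak marker: 0 at the start; the pad, when pressed, pushes it down (0.5 mm of play) and it stays there, so its value (m) is the deepest the pad has been pressed, less 0.5 mm
- tag_a_top (a point): centre of the top face of the square red tag (30 x 30 x 8 mm) of mount_a; 76 mm above the worktop when fully up, 54 mm when fully down on its grey guide (26 x 26 mm)
- tag_a (a joint): how far the red tag of mount_a is pushed down, in m: 0 fully up, 0.022 fully down on its guide. It stands within 3 mm of fully up at the start, resists with about 3 N and stays where it is left
- mount_b: one of three test stands that look exactly alike, each carrying one anti-vibration foot: aluminium base plate 64 x 136 x 20 mm, 0.8 kg, standing loose on the worktop (it slides only if pushed sideways). Origin: centre of its underside; x across the plate, y along it, z up. On it stand a round black pad on a coil spring (at y = -40 mm) and a square red tag on a grey guide (at y = +40 mm). Letters say nothing of stiffness
- pad_b_top (a point): centre of the top face of the round black rubber pad (42 mm diameter, 16 mm thick) of mount_b; at rest 62 mm above the worktop. The pad goes straight down up to 14 mm on its coil spring and springs back up. It starts to move at about 1 N, then the force grows evenly with depth; the three springs lie between 200 and 1500 N/m and each is about twice as stiff as the next softer one
- washer_b (a joint): thin yellow washer with a small pointer just under the black pad of mount_b, a peak marker: 0 at the start; the pad, when pressed, pushes it down (0.5 mm of play) and it stays there, so its value (m) is the deepest the pad has been pressed, less 0.5 mm
- tag_b_top (a point): centre of the top face of the square red tag (30 x 30 x 8 mm) of mount_b; 76 mm above the worktop when fully up, 54 mm when fully down on its grey guide (26 x 26 mm)
- tag_b (a joint): how far the red tag of mount_b is pushed down, in m: 0 fully up, 0.022 fully down on its guide. It stands within 3 mm of fully up at the start, resists with about 3 N and stays where it is left
- mount_c: one of three test stands that look exactly alike, each carrying one anti-vibration foot: aluminium base plate 64 x 136 x 20 mm, 0.8 kg, standing loose on the worktop (it slides only if pushed sideways). Origin: centre of its underside; x across the plate, y along it, z up. On it stand a round black pad on a coil spring (at y = -40 mm) and a square red tag on a grey guide (at y = +40 mm). Letters say nothing of stiffness
- pad_c_top (a point): centre of the top face of the round black rubber pad (42 mm diameter, 16 mm thick) of mount_c; at rest 62 mm above the worktop. The pad goes straight down up to 14 mm on its coil spring and springs back up. It starts to move at about 1 N, then the force grows evenly with depth; the three springs lie between 200 and 1500 N/m and each is about twice as stiff as the next softer one
- washer_c (a joint): thin yellow washer with a small pointer just under the black pad of mount_c, a peak marker: 0 at the start; the pad, when pressed, pushes it down (0.5 mm of play) and it stays there, so its value (m) is the deepest the pad has been pressed, less 0.5 mm
- tag_c_top (a point): centre of the top face of the square red tag (30 x 30 x 8 mm) of mount_c; 76 mm above the worktop when fully up, 54 mm when fully down on its grey guide (26 x 26 mm)
- tag_c (a joint): how far the red tag of mount_c is pushed down, in m: 0 fully up, 0.022 fully down on its guide. It stands within 3 mm of fully up at the start, resists with about 3 N and stays where it is left
- beaker_50: small glass beaker, 44 x 51 x 61 mm, loose; origin at the centre of its underside
- scint_vial_2: glass vial with a white cap, 27 mm across, 60 mm tall, loose; origin at the centre of its underside
- bottle_std: white reagent bottle with a blue cap, 56 mm across, 105 mm tall, loose; origin at the centre of its underside
- timer: white bench timer with a display and three buttons, 95 x 62 x 19 mm, loose; origin at the centre of its underside

How it is judged:
On the way, in this order (a step that is already met when the one before it is completed fails the run):
1. all three pads have been pressed at least about 2 mm, as their yellow washers show (value of joint each of washer_a, washer_b, washer_c above 0.0015 m), for 0.1 s.
2. the tag of the softest foot is pushed fully down (value of joint tag_b above 0.019 m), for 0.2 s.
At the end, for the whole second after the job is handed in: All three pads have been pressed (washers down by more than 1.5 mm), the tag of the softest foot is down to within 3 mm of its stop, the other two tags are less than 8 mm down, and the stands are at rest, level, and within 30 mm of where they stood (all of step 1 and value of joint tag_b above 0.019 m and value of joint each of tag_a, tag_c below 0.008 m and distance of each of mount_a, mount_b, mount_c from where it was at the start of the episode below 0.03 m and angle between each of mount_a, mount_b, mount_c's own z axis and vertical below 0.1 rad and linear speed of each of mount_a, mount_b, mount_c below 0.02 m/s); the robot touches nothing.
It fails at once if the tag of a foot that is not the softest is pushed down (8 mm or more) (value of joint any of tag_a, tag_c above 0.008 m).
It fails at once if a stand is lifted (more than 8 mm), shifted (more than 30 mm) or tipped (height (world z) of any of mount_a, mount_b, mount_c above 0.008 m or distance of any of mount_a, mount_b, mount_c from where it was at the start of the episode above 0.03 m or angle between any of mount_a, mount_b, mount_c's own z axis and vertical above 0.2 rad).
It fails at once if another thing on the bench is lifted or moved by more than 20 mm (distance of any of beaker_50, scint_vial_2, bottle_std, timer from where it was at the start of the episode above 0.02 m).
It also fails if it takes over 72 s, if anything falls off the work surface, if the arm or the gripper's body presses on something with over 40 N, if the wrist force passes 120 N, or if a joint passes its speed limit or range.

## Working session

There is one attempt and no reset: what is moved stays moved. The work goes in short steps, Python scripts to look and compute and a shell command to move; the robot and the scene stay as the last step left them, time stands still between calls to the robot, and variables do not carry over. Pictures are saved under pics/ and viewed, at most 10 in all, crops included, and the job is handed in when it is done.

```bash
mkdir -p pics; ls
python3 - <<'E'
from station import ctrl, optics
import cv2, numpy as np, pickle
o=ctrl.get_obs(); print({k:np.round(v,3).tolist() for k,v in o.items()})
d={}
for n in("scene","side","wrist"):
    r=optics.get_image(n); d[n]=r; cv2.imwrite(f"pics/{n}0.png",r["image"])
    print(n,{k:np.round(v,3).tolist() for k,v in r.items() if k!="image"})
pickle.dump((o,d),open("v0.pkl","wb"))
E
```

```text
pics
{'t': 0.0, 'q': [1.176, 0.053, 1.614, 0.0, 1.476, -0.119], 'dq': [-0.001, -0.001, 0.001, 0.0, 0.0, 0.001], 'effort': [0.003, -39.368, -37.018, 0.0, 0.007, -0.0], 'tool_pos': [0.17, 0.601, 0.23], 'tool_rot': [-0.432, -3.111, 0.003], 'contact_force': [0.432, 0.961, -0.607], 'wrist_torque': [-0.02, 0.019, 0.005], 'grip_force': 0.0, 'opening': 0.086}
scene {'fx': 403.73, 'fy': 403.73, 'cx': 256.767, 'cy': 199.377, 'D': [-0.141, 0.0, 0.0, 0.0, 0.0], 'rvec': [2.624, 0.105, -0.042], 'tvec': [-0.542, -0.027, 1.525]}
side {'fx': 499.948, 'fy': 499.948, 'cx': 265.488, 'cy': 189.286, 'D': [-0.224, 0.0, 0.0, 0.0, 0.0], 'rvec': [0.453, -2.466, 1.573], 'tvec': [0.535, 0.173, 1.4]}
wrist {'fx': 342.759, 'fy': 342.759, 'cx': 253.345, 'cy': 191.985, 'D': [-0.03, 0.0, 0.0, 0.0, 0.0], 'mount': [[-0.0, -0.965, -0.261, 0.066], [1.0, -0.0, -0.0, -0.0], [0.0, -0.261, 0.965, -0.142], [0.0, 0.0, 0.0, 1.0]]}
```

View pics/scene0.png

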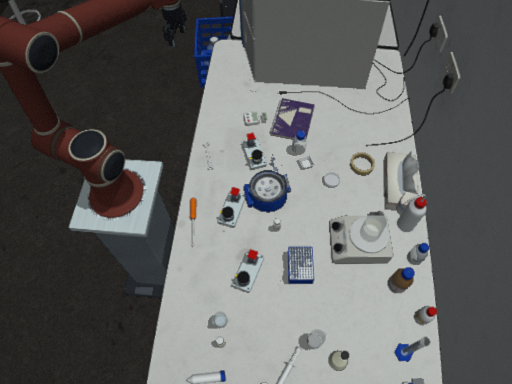

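View pics/side0.png

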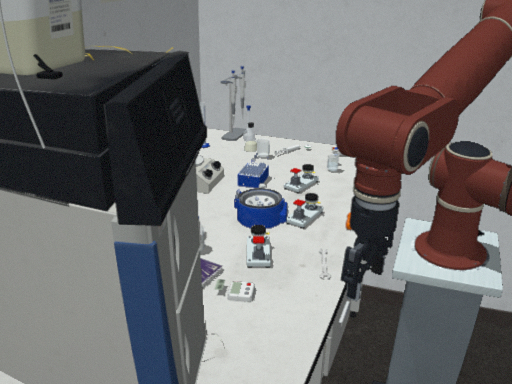

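The scene view shows the three stands, as tag/pad pixel pairs: (252,137)/(256,157), (235,192)/(227,213) and (253,256)/(243,279). The side view shows the same three, with red tags near (259,238), (298,204) and (295,173). The blue centrifuge sits between them. Next I'll triangulate the tags and pads.

```bash
cat > h.py <<'E'
import cv2, numpy as np, pickle
from scipy.spatial.transform import Rotation as R
def K(r): return np.array([[r["fx"],0,r["cx"]],[0,r["fy"],r["cy"]],[0,0,1.]])
def ext(r,o=None):
    if "rvec" in r: return cv2.Rodrigues(np.array(r["rvec"],float))[0],np.array(r["tvec"],float).ravel()
    T=np.eye(4);T[:3,:3]=R.from_rotvec(o["tool_rot"]).as_matrix();T[:3,3]=o["tool_pos"]
    M=np.linalg.inv(T@np.array(r["mount"]));return M[:3,:3],M[:3,3]
def ray(r,px,o=None):
    Rm,t=ext(r,o);u=cv2.undistortPoints(np.array(px,float).reshape(1,1,2),K(r),np.array(r["D"],float)).ravel()
    d=Rm.T@np.array([u[0],u[1],1]);return -Rm.T@t,d/np.linalg.norm(d)
def tri(*rs):
    A=sum(np.eye(3)-np.outer(d,d) for c,d in rs);b=sum((np.eye(3)-np.outer(d,d))@c for c,d in rs)
    p=np.linalg.solve(A,b);return p,[np.linalg.norm(np.cross(p-c,d)) for c,d in rs]
def onz(r,px,z,o=None):
    c,d=ray(r,px,o);return c+d*(z-c[2])/d[2]
def proj(r,p,o=None):
    Rm,t=ext(r,o);return cv2.projectPoints(np.array(p,float).reshape(-1,1,3),cv2.Rodrigues(Rm)[0],t,K(r),np.array(r["D"],float))[0].reshape(-1,2)
def blobs(m,amin):
    n,l,s,c=cv2.connectedComponentsWithStats(m.astype(np.uint8));return [(c[i].round(1),s[i]) for i in range(1,n) if s[i][4]>=amin]
def red(im): b,g,r=[im[...,i].astype(int) for i in range(3)];return (r>110)&(g<70)&(b<70)
E
python3 - <<'E'
from h import *
o,d=pickle.load(open("v0.pkl","rb"))
for n in("scene","side"):
    r=d[n];im=r["image"]
    print(n,[(c.tolist(),s.tolist()) for c,s in blobs(red(im),12)])
    print(" dark",[(c.tolist(),s[2:].tolist()) for c,s in blobs(im.max(2)<55,20) if 130<c[1]<300 and 190<c[0]<330])
r=d["scene"]
a=cv2.resize(r["image"][125:300,190:310],None,fx=3,fy=3,interpolation=cv2.INTER_CUBIC)
b=cv2.resize(d["side"]["image"][155:300,215:335],None,fx=3,fy=3,interpolation=cv2.INTER_CUBIC)
c=np.zeros((525,720,3),np.uint8);c[:,:360]=a;c[:435,360:]=b;cv2.imwrite("pics/crop0.png",c)
for t,p in(((252,137),(256,157)),((235,192),(227,213)),((253,256),(243,279))):print(onz(r,t,.076).round(3),onz(r,p,.062).round(3))
E
```

```text
scene [([250.4, 136.1], [247, 133, 8, 7, 39]), ([234.6, 191.0], [231, 188, 8, 7, 47]), ([420.7, 201.3], [416, 197, 11, 9, 66]), ([252.3, 254.1], [247, 250, 11, 10, 69]), ([432.4, 310.5], [429, 307, 8, 8, 54])]
 dark [([250.0, 143.8], [7, 6, 21]), ([256.6, 154.3], [10, 10, 75]), ([227.2, 212.6], [11, 14, 98]), ([242.8, 277.8], [12, 14, 118])]
side [([496.1, 1.6], [486, 0, 22, 7, 73]), ([503.1, 11.4], [496, 3, 16, 16, 50]), ([455.6, 58.7], [419, 19, 79, 73, 1090]), ([389.6, 88.8], [384, 86, 13, 7, 26]), ([422.1, 90.5], [409, 87, 24, 9, 114]), ([356.4, 105.2], [341, 91, 42, 29, 193]), ([389.4, 117.9], [352, 98, 99, 37, 1076]), ([441.9, 157.1], [439, 151, 6, 12, 33]), ([495.2, 169.7], [478, 161, 32, 19, 305]), ([362.5, 165.1], [360, 164, 6, 3, 13]), ([295.3, 170.4], [291, 169, 9, 4, 27]), ([298.9, 202.2], [294, 200, 11, 6, 44]), ([258.2, 239.5], [253, 236, 11, 8, 72]), ([442.0, 257.1], [416, 239, 58, 28, 472])]
 dark [([216.5, 164.5], [7, 7, 33]), ([307.5, 167.1], [10, 5, 46]), ([208.3, 173.0], [7, 7, 38]), ([311.1, 196.9], [11, 7, 68]), ([258.0, 229.2], [14, 9, 105])]
[0.506 0.243 0.076] [0.529 0.16  0.062]
[ 0.468 -0.007  0.076] [ 0.448 -0.086  0.062]
[ 0.553 -0.244  0.076] [ 0.527 -0.32   0.062]
```

View pics/crop0.png

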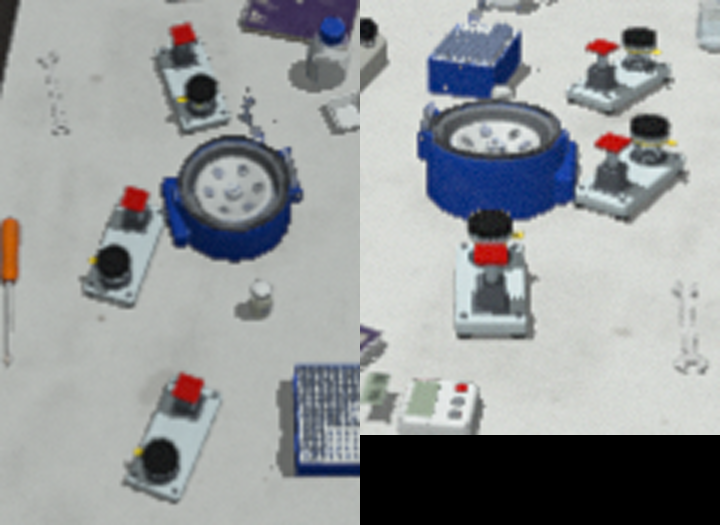

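The crop resolves each stand clearly: pad tops in the scene view at about (257,153.7), (227.5,211.8) and (243.3,277), with nothing leaning on them. Now I'll triangulate these with the side view.

Run:
```python
from h import *
o,d=pickle.load(open("v0.pkl","rb"))
S,D=d["scene"],d["side"]
for n,ts,td,ps,pd in(("1",(250.4,136),(258.3,237.5),(256.8,153.7),(258.2,227)),("2",(234.6,190.8),(299,201.5),(227.5,211.6),(311.5,195.5)),("3",(252.3,253.8),(295.3,170),(243.2,276.8),(307.7,165.8))):
    t,e=tri(ray(S,ts),ray(D,td));p,f=tri(ray(S,ps),ray(D,pd))
    v=t-p; print(n,"tag",t.round(3),np.round(e,4),"pad",p.round(3),np.round(f,4),"dist",np.hypot(*v[:2]).round(3),"yaw",np.degrees(np.arctan2(v[1],v[0])).round(1))
M=R.from_rotvec(o["tool_rot"]).as_matrix();print(M.round(3))
```

```text
1 tag [0.499 0.249 0.073] [0.0003 0.0003] pad [0.529 0.176 0.06 ] [0.0014 0.0014] dist 0.079 yaw 112.1
2 tag [0.464 0.001 0.07 ] [0.0012 0.0012] pad [ 0.447 -0.079  0.058] [0.0016 0.0016] dist 0.081 yaw 77.6
3 tag [ 0.549 -0.234  0.069] [0.001 0.001] pad [ 0.526 -0.311  0.059] [0.0011 0.0011] dist 0.081 yaw 73.5
[[-0.962  0.272 -0.001]
 [ 0.272  0.962 -0.002]
 [ 0.    -0.002 -1.   ]]
```

Pad-to-tag distance comes out at 79–81 mm, against 80 given. Heights are within 7 mm of the nominal values and ray residuals are under 2 mm, so the points are good enough to move on. First I'll shut the fingers and go toward stand 1, staying high and clear of the cabinet.

```bash
python3 -m jog '[[[-0.036,-0.033,0],[0,0,0]],[[-0.072,-0.066,0],[0,0,0]],[[-0.108,-0.100,0],[0,0,0]],[[-0.145,-0.133,0],[0,0,0]],[[-0.182,-0.167,0],[0,0,0]]]' 0 20
python3 - <<'E'
from station import ctrl
import numpy as np
from h import R
o=ctrl.get_obs();M=R.from_rotvec(o["tool_rot"]).as_matrix()
print(o["tool_pos"],o["contact_force"],o["opening"],(M.T@(np.array([.528,.175,.11])-o["tool_pos"])).round(4))
E
```

```text
t: 0.65
tool_pos: [0.3001, 0.3896, 0.231]
tool_rot: [0.431, 3.112, -0.0]
contact_force: [0.1, 0.5, 0.2]
opening: 0.0122
grip_force: 0.0
[0.30013786 0.38956323 0.23095983] [0.12842325 0.52658498 0.24615485] 0.012229920854748855 [-0.2776 -0.1446  0.121 ]
```

```bash
python3 -m jog '[[[-0.044,-0.023,0],[0,0,0]],[[-0.088,-0.046,0],[0,0,0]],[[-0.132,-0.069,0],[0,0,0]],[[-0.176,-0.092,0],[0,0,0]],[[-0.220,-0.115,0],[0,0,0]]]'
python3 -m jog '[[[-0.029,-0.015,0.02],[0,0,0]],[[-0.058,-0.030,0.04],[0,0,0]],[[-0.058,-0.030,0.06],[0,0,0]],[[-0.058,-0.030,0.06],[0,0,0]]]'
cat > st.py <<'E'
from station import ctrl,optics
import sys
from h import *
o=ctrl.get_obs();M=R.from_rotvec(o["tool_rot"]).as_matrix();r=optics.get_image("wrist")
print("pos",o["tool_pos"].round(4),"F",np.round(o["contact_force"],2),"open",round(o["opening"],4),"t",o["t"])
if len(sys.argv)>3: print("shift",(M.T@(np.array(sys.argv[1:4],float)-o["tool_pos"])).round(4))
if len(sys.argv)>4: cv2.imwrite(f"pics/{sys.argv[4]}.png",r["image"]);pickle.dump((o,r),open(f"{sys.argv[4]}.pkl","wb"))
for P in([.528,.175,.061],[.499,.249,.075]): print(proj(r,P,o).round(0))
E
python3 st.py .528 .175 .066 w1
```

```text
t: 1.15
tool_pos: [0.4811, 0.219, 0.2312]
tool_rot: [0.432, 3.112, 0.0]
contact_force: [0.8, 1.2, 0.1]
opening: 0.0
grip_force: 0.0
t: 1.55
tool_pos: [0.5258, 0.1748, 0.1672]
tool_rot: [-0.434, -3.104, 0.004]
contact_force: [-0.8, -0.4, 0.1]
opening: -0.0003
grip_force: 0.0
pos [0.5258 0.1748 0.1672] F [-0.78 -0.41  0.13] open -0.0003 t 1.55
shift [-0.0028  0.0011  0.1012]
[[255. 194.]]
[[348. 131.]]
```

View pics/w1.png

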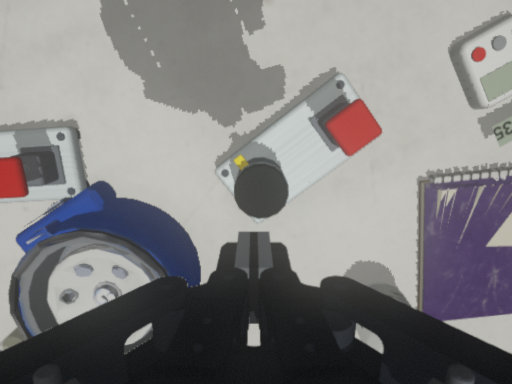

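The wrist view shows stand 1 with its pad at about (262,188) and its tag at about (355,127), some 7 px off the prediction. I'll refine the point from this view, combined with the scene view.

```bash
python3 - <<'E'
from h import *
o,r=pickle.load(open("w1.pkl","rb"));_,d=pickle.load(open("v0.pkl","rb"))
print([(c.tolist(),s.tolist()) for c,s in blobs(red(r["image"]),100)])
p,t=(262,187),(355,127)
print(onz(r,p,.062,o),onz(r,t,.076,o))
print(tri(ray(r,p,o),ray(d["scene"],(256.8,153.7))),tri(ray(r,t,o),ray(d["scene"],(250.4,136))))
E
python3 st.py .525 .181 .064
```

```text
[([11.1, 178.2], [0, 157, 27, 41, 887])]
[0.52401692 0.18160977 0.062     ] [0.49759209 0.25372443 0.076     ]
(array([0.5280879 , 0.18173643, 0.05179598]), [np.float64(0.0016540397749918217), np.float64(0.0016540397749918074)]) (array([0.49886317, 0.25645236, 0.06478126]), [np.float64(0.00039455261370316424), np.float64(0.0003945526137031212)])
pos [0.5265 0.1756 0.1692] F [ 0.24  0.21 -0.13] open -0.0002 t 1.6
shift [0.0025 0.005  0.1052]
[[253. 192.]]
[[346. 130.]]
```

Pad 1 is at about (0.525, 0.181). I'll go to z = 0.075 there and then press in small steps.

```bash
python3 -m jog '[[[0.0025,0.005,0.03],[0,0,0]],[[0.0025,0.005,0.06],[0,0,0]],[[0.0025,0.005,0.08],[0,0,0]],[[0.0025,0.005,0.094],[0,0,0]],[[0.0025,0.005,0.094],[0,0,0]]]' |grep -E 'pos|cont'
for i in 1; do
python3 -m jog '[[[0,0,0.006],[0,0,0]],[[0,0,0.010],[0,0,0]],[[0,0,0.010],[0,0,0]],[[0,0,0.010],[0,0,0]]]' |grep -E 'pos|cont'
python3 -m jog '[[[0,0,0.002],[0,0,0]],[[0,0,0.004],[0,0,0]],[[0,0,0.004],[0,0,0]],[[0,0,0.004],[0,0,0]]]' |grep -E 'pos|cont'
python3 -m jog '[[[0,0,0.002],[0,0,0]],[[0,0,0.003],[0,0,0]],[[0,0,0.003],[0,0,0]],[[0,0,0.003],[0,0,0]]]' |grep -E 'pos|cont'
done
```

```text
tool_pos: [0.5256, 0.1819, 0.0763]
contact_force: [-0.3, 0.1, -0.1]
tool_pos: [0.5271, 0.1817, 0.0679]
contact_force: [0.8, -0.0, 0.9]
tool_pos: [0.5266, 0.1816, 0.0632]
contact_force: [0.3, -0.0, -0.2]
tool_pos: [0.527, 0.1817, 0.0607]
contact_force: [-0.2, 0.0, 3.3]
```

```bash
python3 -m jog '[[[0,0,0.001],[0,0,0]],[[0,0,0.002],[0,0,0]],[[0,0,0.002],[0,0,0]],[[0,0,0.002],[0,0,0]]]' |grep -E 'pos|cont'
python3 -m jog '[[[0,0,0.001],[0,0,0]],[[0,0,0.002],[0,0,0]],[[0,0,0.002],[0,0,0]],[[0,0,0.002],[0,0,0]]]' |grep -E 'pos|cont'
python3 -m jog '[[[0,0,0],[0,0,0]]]' |grep -E 'pos|cont'
python3 -m jog '[[[0,0,0],[0,0,0]]]' |grep -E 'pos|cont'
```

```text
tool_pos: [0.527, 0.1817, 0.0587]
contact_force: [-1.1, -0.7, 5.2]
tool_pos: [0.527, 0.1816, 0.057]
contact_force: [-2.1, 0.4, 7.0]
tool_pos: [0.527, 0.1817, 0.0571]
contact_force: [-1.6, -0.8, 6.4]
tool_pos: [0.527, 0.1817, 0.0571]
contact_force: [-3.1, -0.5, 6.6]
```

Pad 1 gives about 1000 N/m: 3.3 to 6.6 N over 3.6 mm, and it was pressed about 5 mm. Next I'll lift and go over to stand 2.

```bash
python3 -m jog '[[[0,0,-0.03],[0,0,0]],[[0,0,-0.075],[0,0,0]],[[0,0,-0.12],[0,0,0]],[[0.001,-0.04,-0.12],[0,0,0]],[[0.002,-0.085,-0.12],[0,0,0]]]' |grep -E 'pos'
python3 -m jog '[[[0,-0.045,0],[0,0,0]],[[0.001,-0.090,0],[0,0,0]],[[0.002,-0.135,0],[0,0,0]],[[0.002,-0.183,0],[0,0,0]],[[0.002,-0.183,0],[0,0,0]]]' |grep -E 'pos|cont'
python3 st.py .447 -.077 .075 w2
python3 - <<'E'
from h import *
o,r=pickle.load(open("w2.pkl","rb"))
print(proj(r,[[.447,-.079,.058],[.464,.001,.07]],o),[(c.tolist(),s.tolist()) for c,s in blobs(red(r["image"]),100)])
E
```

```text
tool_pos: [0.5023, 0.1004, 0.178]
tool_pos: [0.4482, -0.0794, 0.1755]
contact_force: [0.8, 0.6, -0.6]
pos [ 0.4482 -0.0794  0.1755] F [ 0.77  0.64 -0.6 ] open -0.0001 t 5.35
shift [0.0018 0.0021 0.1005]
[[587. 195.]]
[[698. 137.]]
[[253.64427695 185.16819497]
 [363.18838724 181.24420986]] [([230.6, 19.6], [198, 4, 67, 31, 245]), ([365.5, 181.1], [346, 161, 39, 39, 1288]), ([128.2, 344.9], [124, 336, 9, 18, 106])]
```

View pics/w2.png

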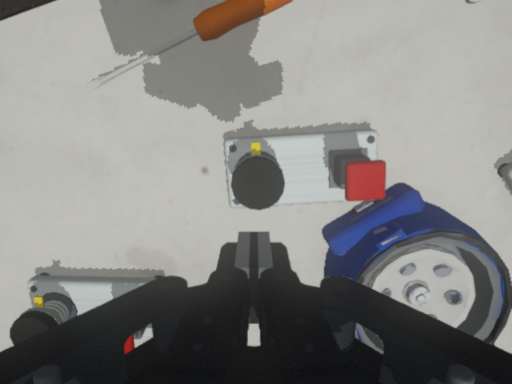

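The wrist view shows stand 2 with its pad top at about (257,180) and its tag at (365,181). That corrects the pad to about (0.4445, -0.075). I'll go down and press it the same way.

```bash
python3 -m jog '[[[0.005,0.003,0.03],[0,0,0]],[[0.005,0.003,0.07],[0,0,0]],[[0.005,0.003,0.09],[0,0,0]],[[0.005,0.003,0.108],[0,0,0]],[[0.005,0.003,0.108],[0,0,0]]]' |grep -E 'pos|cont'
python3 -m jog '[[[0,0,0.003],[0,0,0]],[[0,0,0.006],[0,0,0]],[[0,0,0.006],[0,0,0]],[[0,0,0.006],[0,0,0]]]' |grep -E 'pos|cont'
for i in 1 2 3; do
python3 -m jog '[[[0,0,0.001],[0,0,0]],[[0,0,0.002],[0,0,0]],[[0,0,0.002],[0,0,0]],[[0,0,0.002],[0,0,0]]]' |grep -E 'pos|cont'
done
python3 -m jog '[[[0,0,0],[0,0,0]]]' |grep -E 'pos|cont'
```

```text
tool_pos: [0.4434, -0.0688, 0.0647]
contact_force: [-0.8, -0.2, -0.1]
tool_pos: [0.4464, -0.071, 0.0631]
contact_force: [-0.2, -0.3, -0.2]
tool_pos: [0.4464, -0.0712, 0.0608]
contact_force: [1.6, 0.2, 1.3]
tool_pos: [0.4461, -0.0711, 0.0585]
contact_force: [1.6, -0.5, 1.6]
tool_pos: [0.4461, -0.0711, 0.0564]
contact_force: [1.3, -0.6, 2.5]
tool_pos: [0.446, -0.071, 0.0564]
contact_force: [2.4, -0.3, 3.0]
```

```bash
for i in 1 2; do
python3 -m jog '[[[0,0,0.001],[0,0,0]],[[0,0,0.002],[0,0,0]],[[0,0,0.002],[0,0,0]],[[0,0,0.002],[0,0,0]]]' |grep -E 'pos|cont'
python3 -m jog '[[[0,0,0],[0,0,0]]]' |grep -E 'cont'
done
python3 -m jog '[[[0,0,-0.03],[0,0,0]],[[0,0,-0.075],[0,0,0]],[[0,0,-0.12],[0,0,0]],[[0,0,-0.12],[0,0,0]]]' |grep -E 'pos'
python3 st.py .526 -.308 .17
```

```text
tool_pos: [0.446, -0.071, 0.0544]
contact_force: [2.6, -1.5, 3.7]
contact_force: [3.2, -0.3, 2.3]
tool_pos: [0.446, -0.071, 0.0524]
contact_force: [2.8, -0.8, 4.0]
contact_force: [2.3, -0.6, 3.3]
tool_pos: [0.4483, -0.0716, 0.1782]
pos [ 0.4483 -0.0716  0.1782] F [ 1.4  -0.33  0.31] open 0.0001 t 9.0
shift [-0.1391 -0.2063  0.0094]
[[573. 197.]]
[[683. 141.]]
```

Pad 2 is soft, at about 280 N/m. Next is stand 3.

```bash
python3 -m jog '[[[-0.028,-0.040,0],[0,0,0]],[[-0.056,-0.081,0],[0,0,0]],[[-0.084,-0.122,0],[0,0,0]],[[-0.112,-0.164,0],[0,0,0]],[[-0.139,-0.206,0],[0,0,0]]]' |grep -E 'pos'
python3 -m jog '[[[0,0,0],[0,0,0]],[[0,0,0],[0,0,0]]]' |grep -E 'pos|cont'
python3 st.py .524 -.307 .064 w3
python3 - <<'E'
from h import *
o,r=pickle.load(open("w3.pkl","rb"))
print(proj(r,[[.526,-.308,.062],[.549,-.234,.074]],o),[(c.tolist(),s.tolist()) for c,s in blobs(red(r["image"]),100)],[(c.tolist(),s.tolist()) for c,s in blobs(r["image"][:225].max(2)<50,300)])
E
```

```text
tool_pos: [0.5218, -0.307, 0.1684]
tool_pos: [0.5216, -0.3061, 0.1684]
contact_force: [-0.4, 0.6, -1.5]
pos [ 0.5216 -0.3061  0.1684] F [-0.38  0.57 -1.51] open -0.0001 t 9.75
shift [-0.0033 -0.0005  0.1044]
[[860.  32.]]
[[949. -27.]]
[[252.15590074 197.33239513]
 [359.00608638 204.13627778]] [([360.1, 198.3], [339, 182, 42, 38, 1204])] []
```

View pics/w3.png

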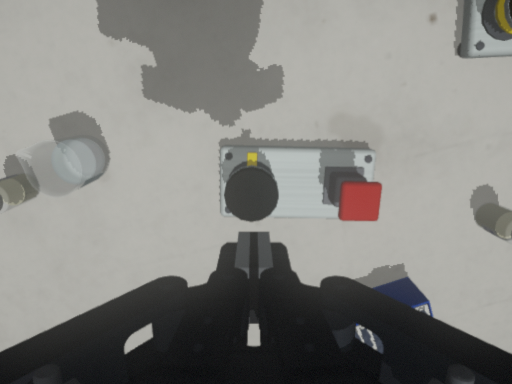

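The wrist view shows the stand 3 pad at about (251,193) and its tag at (360,201). The pad is at about (0.523, -0.307), almost directly below the tool, so I'll press it.

```bash
python3 -m jog '[[[-0.001,0,0.03],[0,0,0]],[[-0.001,0,0.07],[0,0,0]],[[-0.001,0,0.09],[0,0,0]],[[-0.001,0,0.102],[0,0,0]],[[-0.001,0,0.102],[0,0,0]]]' |grep -E 'pos|cont'
python3 -m jog '[[[0,0,0.001],[0,0,0]],[[0,0,0.002],[0,0,0]],[[0,0,0.002],[0,0,0]],[[0,0,0.002],[0,0,0]]]' |grep -E 'pos|cont'
for i in 1 2 3 4; do
python3 -m jog '[[[0,0,0.001],[0,0,0]],[[0,0,0.002],[0,0,0]],[[0,0,0.002],[0,0,0]],[[0,0,0.002],[0,0,0]]]' |grep -E 'pos|cont'
python3 -m jog '[[[0,0,0],[0,0,0]]]' |grep -E 'cont'
done
```

```text
tool_pos: [0.5228, -0.3046, 0.0679]
contact_force: [0.3, 0.4, 0.3]
tool_pos: [0.5249, -0.3073, 0.0694]
contact_force: [0.2, -0.3, 0.9]
tool_pos: [0.5242, -0.3069, 0.0662]
contact_force: [0.0, -0.3, -0.7]
contact_force: [0.4, -0.3, -0.1]
tool_pos: [0.5243, -0.3069, 0.0642]
contact_force: [-0.8, 0.1, 0.3]
contact_force: [0.1, 0.7, -0.7]
tool_pos: [0.5243, -0.3069, 0.0622]
contact_force: [-0.2, 0.1, 0.1]
contact_force: [0.2, -0.7, -0.9]
tool_pos: [0.5244, -0.3069, 0.0605]
contact_force: [-0.7, 0.1, 1.6]
contact_force: [-0.6, -0.0, 2.2]
```

```bash
for i in 1 2 3 4; do
python3 -m jog '[[[0,0,0.001],[0,0,0]],[[0,0,0.002],[0,0,0]],[[0,0,0.002],[0,0,0]],[[0,0,0.002],[0,0,0]]]' |grep -E 'pos|cont'
python3 -m jog '[[[0,0,0],[0,0,0]]]' |grep -E 'cont'
done
python3 -m jog '[[[0,0,-0.03],[0,0,0]],[[0,0,-0.075],[0,0,0]],[[0,0,-0.12],[0,0,0]],[[0,0,-0.12],[0,0,0]]]' |grep -E 'pos'
python3 - <<'E'
from h import *
o,r=pickle.load(open("w2.pkl","rb"));_,d=pickle.load(open("v0.pkl","rb"))
print(onz(r,(365.5,181.1),.076,o),onz(r,(257.3,180),.062,o),tri(ray(r,(365.5,181.1),o),ray(d["scene"],(234.6,190.8))))
E
python3 st.py .462 .005 .17
```

```text
tool_pos: [0.5244, -0.307, 0.0584]
contact_force: [-1.2, 1.2, 3.7]
contact_force: [0.0, 0.7, 3.0]
tool_pos: [0.5244, -0.307, 0.0564]
contact_force: [-1.0, 1.1, 3.9]
contact_force: [-0.8, 1.1, 4.4]
tool_pos: [0.5245, -0.307, 0.0546]
contact_force: [-1.0, 1.0, 6.0]
contact_force: [-0.8, 0.3, 5.7]
tool_pos: [0.5245, -0.307, 0.0528]
contact_force: [-2.1, 0.4, 6.5]
contact_force: [-1.9, 1.1, 7.0]
tool_pos: [0.5277, -0.3094, 0.1801]
[0.46245569 0.00114803 0.076     ] [ 0.44291404 -0.07489212  0.062     ] (array([0.46508522, 0.00313534, 0.06693206]), [np.float64(0.0003986943245735431), np.float64(0.00039869432457335046)])
pos [ 0.5277 -0.3094  0.1801] F [ 0.44 -0.33  1.04] open 0.0001 t 15.1
shift [0.149  0.2847 0.0068]
[[855.  22.]]
[[946. -36.]]
```

Pad 3 gives about 620 N/m. At the same depth of about 10 mm, pad 2 shows about 3.6 N and pad 3 about 6.9 N, and pad 1 reached 6.6 N at only about 5 mm. So stand 2 is the softest. I'll move above its tag and check the centrifuge height for clearance.

```bash
python3 -m jog '[[[0.021,0.041,0],[0,0,0]],[[0.042,0.081,0],[0,0,0]],[[0.063,0.121,0],[0,0,0]],[[0.084,0.161,0],[0,0,0]],[[0.105,0.201,0],[0,0,0]]]' |grep -E 'pos'
python3 -m jog '[[[0.021,0.041,0],[0,0,0]],[[0.0425,0.082,0],[0,0,0]],[[0.0425,0.082,0],[0,0,0]],[[0.0425,0.082,0],[0,0,0]]]' |grep -E 'pos|cont'
python3 st.py .4625 .002 .08 w4
python3 - <<'E'
from h import *
o,r=pickle.load(open("w4.pkl","rb"));_,d=pickle.load(open("v0.pkl","rb"))
print(proj(r,[[.4625,.002,.076]],o),[(c.tolist(),s.tolist()) for c,s in blobs(red(r["image"]),100)])
for c,s in blobs(red(r["image"]),500): print(onz(r,c,.076,o))
print(tri(ray(d["scene"],(268,186.3)),ray(d["side"],(261,198))))
E
```

```text
tool_pos: [0.4762, -0.083, 0.1696]
tool_pos: [0.4585, 0.0063, 0.1704]
contact_force: [-0.3, -0.7, 0.5]
pos [0.4585 0.0063 0.1704] F [-0.32 -0.67  0.47] open 0.0 t 16.05
shift [-0.0053 -0.003   0.0904]
[[484. 216.]]
[[593. 159.]]
[[249.29014982 201.6478901 ]] [([142.9, 8.5], [113, 0, 51, 24, 206]), ([155.4, 18.8], [111, 0, 76, 46, 499]), ([255.9, 203.2], [232, 181, 39, 39, 788])]
[0.46491101 0.0062743  0.076     ]
(array([0.57989032, 0.02576718, 0.07309287]), [np.float64(0.0032480529693788085), np.float64(0.003248052969378887)])
```

View pics/w4.png

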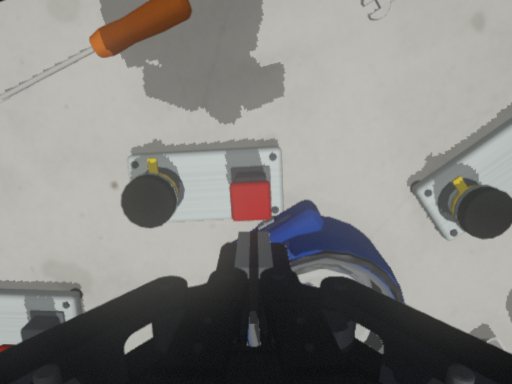

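The wrist view shows the tag of stand 2 at about (250,200), so it is at about (0.461, 0.004). The centrifuge, about 75 mm high, lies to its right and below the height the gripper body will reach. I'll go down onto the tag.

```bash
python3 -m jog '[[[-0.003,-0.004,0.03],[0,0,0]],[[-0.003,-0.004,0.06],[0,0,0]],[[-0.003,-0.004,0.08],[0,0,0]],[[-0.003,-0.004,0.088],[0,0,0]],[[-0.003,-0.004,0.088],[0,0,0]]]' |grep -E 'pos|cont'
python3 -m jog '[[[0,0,0.004],[0,0,0]],[[0,0,0.008],[0,0,0]],[[0,0,0.012],[0,0,0]],[[0,0,0.015],[0,0,0]],[[0,0,0.015],[0,0,0]]]' |grep -E 'pos|cont'
for i in 1 2; do
python3 -m jog '[[[0,0,0.002],[0,0,0]],[[0,0,0.004],[0,0,0]],[[0,0,0.004],[0,0,0]]]' |grep -E 'pos|cont'
done
```

```text
tool_pos: [0.4603, -0.0001, 0.0826]
contact_force: [-0.1, -0.1, -0.2]
tool_pos: [0.4618, 0.0009, 0.0697]
contact_force: [0.8, -0.2, 2.1]
tool_pos: [0.4616, 0.0009, 0.0654]
contact_force: [1.0, -0.4, 1.4]
tool_pos: [0.4613, 0.001, 0.061]
contact_force: [1.3, -0.3, 2.3]
```

```bash
for i in 1 2 3 4 5; do
python3 -m jog '[[[0,0,0.001],[0,0,0]],[[0,0,0.002],[0,0,0]],[[0,0,0.002],[0,0,0]]]' |grep -E 'pos|cont'
done
```

```text
tool_pos: [0.4612, 0.0009, 0.0591]
contact_force: [1.8, -0.1, 2.3]
tool_pos: [0.4612, 0.001, 0.0571]
contact_force: [2.4, 0.5, 1.3]
tool_pos: [0.4612, 0.0009, 0.0551]
contact_force: [1.9, 0.2, 1.5]
tool_pos: [0.4612, 0.001, 0.054]
contact_force: [-1.6, 0.3, 7.6]
tool_pos: [0.4614, 0.0009, 0.0538]
contact_force: [-10.1, 1.5, 20.1]
```

The tag is on its stop: force rose to 20 N at z = 0.054. I'll lift off and check.

```bash
python3 -m jog '[[[0,0,-0.02],[0,0,0]],[[0,0,-0.06],[0,0,0]],[[0,0,-0.10],[0,0,0]],[[0,0,-0.14],[0,0,0]],[[0,0,-0.18],[0,0,0]]]' |grep -E 'pos|cont'
python3 -m jog '[[[0.03,0.0,0],[0,0,0]],[[0.05,0,0],[0,0,0]],[[0.05,0,0],[0,0,0]]]' |grep -E 'pos|cont'
python3 - <<'E'
from station import optics
from h import *
D=optics.get_image("side")["image"];S=optics.get_image("scene")["image"];W=optics.get_image("wrist")["image"]
b=cv2.resize(D[155:285,215:335],None,fx=3,fy=3,interpolation=cv2.INTER_CUBIC)
c=np.zeros((390,780,3),np.uint8);c[:,:360]=b;c[:315,360:780]=cv2.resize(W,(420,315));cv2.imwrite("pics/end.png",c)
_,d=pickle.load(open("v0.pkl","rb"))
for i,(a,b) in {"side":(d["side"]["image"],D),"scene":(d["scene"]["image"],S)}.items():
    for im in(a,b):print(i,[c.tolist() for c,s in blobs(red(im),12) if 190<c[0]<330 and 120<c[1]<290])
E
```

```text
tool_pos: [0.4603, 0.001, 0.2318]
contact_force: [0.8, -0.0, 0.1]
tool_pos: [0.4116, 0.015, 0.2306]
contact_force: [0.7, 0.3, 0.0]
side [[295.3, 170.4], [298.9, 202.2], [258.2, 239.5]]
side [[295.5, 170.4], [298.8, 208.0], [258.0, 239.1]]
scene [[250.4, 136.1], [234.6, 191.0], [252.3, 254.1]]
scene [[250.5, 136.1], [234.9, 194.0], [192.3, 202.8], [252.3, 254.2]]
```

View pics/end.png

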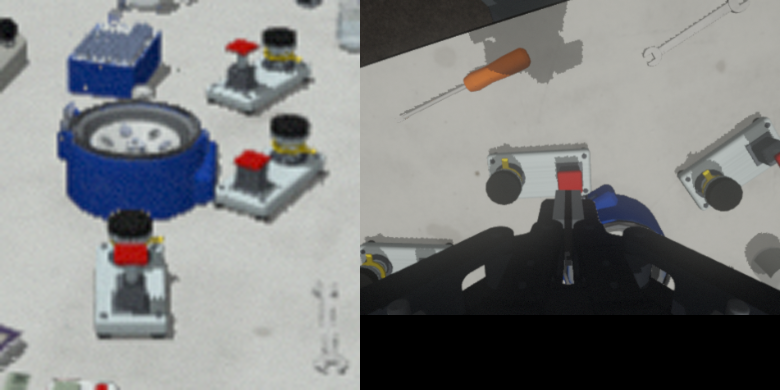

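The picture shows only the stand 2 tag down on its guide: it moved from row 202 to 208 in the side view. The other two tags are unmoved, all three yellow washers sit lower, and the stands are in place. I'll hand in.

```bash
python3 -c "
from station import job; print(job.finish_job())"
```

```text
the job is handed in; nothing more can be done
None
```

I pressed all three pads (about 1000, 280 and 620 N/m), then pushed the red tag of the softest one, the middle stand, down to its stop, left the other two tags up, and handed the job in; the hand-in returned no verdict.

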